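# Wind the screw lift table up to its pointer with the loose crank

### The job

Fit the loose crank handle onto the square shaft of the small screw lift table and wind it clockwise, seen from above, until the table's top surface is level with the tip of the pointer on the scale post, keeping the bearing on the table and leaving the pointer as it is set. Then take the crank off the shaft and lay it down on the bench, clear of the lift.

Things in the scene. Friction and masses are not known exactly. Their poses are not given: they have to be found in the camera images.
- shaft_foot (a point): Foot of the lift's upright steel drive shaft, on its axis, on a round collar (42 mm across, top 70 mm above the bench). Shaft: greased, 16 mm square, 22 mm tall, plus a 6 mm round taper on top. x and y axes are square to its flats and turn with it (at the start x points to the table). Clockwise from above raises the table 20 mm a turn; needs about 0.25 N m, stays where left.
- table_top (a point): Centre of the upper face of the lift's steel table (120 x 124 x 10 mm), 175 mm along the base from the drive shaft. z up. It starts 80 mm above the bench and can go to 147 mm.
- pointer_tip (a point): Tip of the small steel pointer on the aluminium scale post at the table's side; the tip (3 mm thick, point at mid-thickness) ends 6 mm from the table's edge. It stands 18 to 38 mm above the table's top at the start. Held by friction; not to be shifted. The post's top is 162 mm above the bench.
- crank_hub (a point): Underside centre of the loose crank's hub, on its socket's axis; at the shaft's foot when fully fitted. Hub: dark steel, 38 mm square, 26 mm tall, 19 mm square hole right through, sides along this point's x and y (any quarter turn fits, 12 degrees of play). A flat arm (22 mm wide, 12 mm thick, underside flush) runs along +x to the grip. Lies flat on the bench at the start.
- crank_grip (a point): Centre of the crank's upright black round grip: 24 mm in diameter, 57 mm tall, 70 mm along the crank's +x from the hub's axis, 44 mm above the hub's underside. Axes as the crank's. The grip is a sleeve that turns stiffly (0.04 N m) on its pin, so a hand of fixed heading can hold it while the crank goes round.
- bearing_center (a point): Centre of the ball bearing (52 mm across, 15 mm high) that lies flat on the lift's table and is to stay on it.
- tape_measure: Yellow tape measure, 67 x 84 x 29 mm, bystander on the bench; underside centre.
- pliers: Pliers with black sleeves, 78 x 150 x 13 mm, bystander lying on the bench; underside centre.
- coupler: Steel air coupler, 25 x 60 x 25 mm, bystander lying on the bench; underside centre.
- crank: The crank as a whole, 0.26 kg; its origin and axes are those of point crank_hub.
- lift: The fixed lift, painted grey: base plate 290 x 130 mm on 18 mm feet, its top at 30 mm; origin below its centre, on the bench; x along it from the drive shaft (x = -90 mm, on a gear case 78 x 86 mm, 64 mm high) to the table (centre x = +85 mm), z up; scale post and pointer on the +y side.
Mind the look-alikes: they are no part of the job. Of the things like the part that bears bearing_center, leave any that is black; of the rest the smaller one is meant.

How it is judged:
By the outcome, as a careful person would: the job done as asked, in the order asked, and still so for the second after the job is handed in, with the robot touching nothing.
It also fails if it takes over 72 s, if anything falls off the work surface, if the arm or the gripper's body presses on something with over 40 N, if the wrist force passes 120 N, or if a joint passes its speed limit or range.

### The arm

A 6-joint arm with a two-finger parallel gripper is mounted at the origin on a cart in front of the work surface, level with it; the furniture and walls round the work are solid. World frame = base frame: x ahead of the robot, y to its left, z up, the work surface at z = 0. Lengths are in m, angles in rad, forces in N, time in s.
With the tool pointing down it reaches from about 0.2 to 0.875 m from the base axis. Payload 3.4 kg.
Tool frame: the origin (TCP) lies midway between the tips of the shut fingers; the grasp point (between the pads) lies 19 mm behind it (r.pinch_z is the distance from the TCP to the grasp point, in m); z points along the fingers, x is the direction in which the jaws open and shut, and the axes are right-handed (so a half turn about z gives the same grasp; the last joint's range is limited). The gripper opens to 94 mm and grips with 3 to 60 N. Pads are 16 mm wide; open, the fingers measure 119 mm over their backs; the gripper's body (75 mm by 177 mm) begins 78 mm behind the grasp point.
Start: joints at [-1.371, 0.276, 1.505, -0, 1.361, -0.121], TCP at [0.181, -0.546, 0.205] pointing down, gripper open.
Joint ranges: [-2.89, 2.89], [-0.75, 2.08], [0.22, 2.7], [-1.18, 4.32], [0.11, 2.71], [-2.7, 2.7]. Speed limits (rad/s): [2.57, 2.57, 3.14, 3.14, 3.14, 3.14].

### API

Orientations are given as a 3x3 rotation matrix whose columns are the frame's x, y, z axes.
In Python, from plant import r gives the robot as it stands. The module is installed in compiled form; this text tells all that it offers.
- The arm moves only by the tool move_arm, never from a script. Its argument "steps" is a list of rows, each a list of 7 numbers: the finger opening in mm, from 0 to 94, then the shift along the tool's x, y, z in mm, then the turn, a rotation vector about the tool's x, y, z in rad. A call has 1 to 20 rows; each row is the pose to reach, as a shift and turn from the pose commanded when the call began, along the tool's axes at that moment; what a row does not reach only later rows make up. A row lasts 1/10 s, in which the tool goes at most 50 mm and 8.59 degrees, less where a joint would pass 70% of its speed; a pose out of reach is approached as far as the arm can. A call with a gripper value outside its range is refused whole. The fingers move at their own pace and stop on an object; the grip force is fixed at half the most. Time passes only in rows, so rows that repeat a pose let the fingers close. It gives the time, the measured TCP pose, the force and the opening at its end, in the units of the state.
- r.read_state(): the state, without advancing time (a new reading comes with each control period).
- r.capture(name): name is "scene" or "top" or "wrist"; returns a dict with "pixels" (384x512x3 uint8, blue, green, red), "z_map" (384x512 float32, m along the optical axis (not along the pixel's ray), 0 where there is no reading), "mtx" (3x3 intrinsics, pixels), "extrinsics" (4x4, takes a point from camera to world coordinates); the wrist camera has in their place "hand_eye" (4x4, takes a point from camera to tool coordinates, whose origin is the TCP and whose axes are the tool frame's). Camera axes: x right, y up, looking along -z (the intrinsics and any distortion apply to the point x, -y, -z); pixel columns grow to the right and rows downward; lengths in m; the calibration is good to about 2 mm. A picture is of the moment at which its call begins: read the wrist's pose just before it.
- r.hand_in(): hands the job in, once; it reports no verdict.
The state is a dict: "time": time; "q": joint angles; "qd": joint speeds; "tau": joint torques, N m; "ee_pos": TCP position; "tool_rot": TCP orientation; "force": force on the tool from outside, world axes, zero at the start; "ft_torque": the same for the moment, N m; "grip_width": opening from 0.0 (shut) to 1.0 (fully open).
Only numpy, scipy, OpenCV 4.12 (cv2) and the standard library are available. Lean on these libraries where they do the work, as an engineer would, in place of code of your own. Each camera call takes 0.05 s, during which the arm holds its last target.

## Working session

There is one attempt and no reset: what is moved stays moved. The work goes in short steps, Python scripts to look and compute and a tool call to move; the robot and the scene stay as the last step left them, time stands still between calls to the robot, and variables do not carry over. Pictures are saved under pics/ and viewed, and the job is handed in when it is done.

Besides the shell and the picture viewer there is one more tool, called after "Emit:" by a JSON object that holds its "name" and its "arguments", one argument or row to a line. move_arm: Moves the arm, as the interface text tells. Its arguments: {"type":"object","properties":{"steps":{"type":"array","items":{"type":"array","items":{"type":"number"}}}},"required":["steps"]}

```bash
mkdir -p pics; cat > h.py <<'E'
import numpy as np, cv2
from plant import r
def cap(n,f=None):
    s=r.read_state(); c=r.capture(n)
    if n=="wrist":
        T=np.eye(4);T[:3,:3]=s["tool_rot"];T[:3,3]=s["ee_pos"];E=T@c["hand_eye"]
    else: E=c["extrinsics"]
    c["E"]=E
    if f: cv2.imwrite("pics/"+f+".png",c["pixels"])
    return c
def cloud(c):
    z=c["z_map"];K=c["mtx"];v,u=np.mgrid[0:384,0:512]
    p=np.stack([(u-K[0,2])/K[0,0]*z,-(v-K[1,2])/K[1,1]*z,-z],-1)
    w=p@c["E"][:3,:3].T+c["E"][:3,3]; w[z==0]=np.nan
    return w
E
python3 - <<'E'
from h import *
s=r.read_state();print(s)
for n in("scene","top","wrist"):
    c=cap(n,n+"0");np.savez(n+"0.npz",w=cloud(c),px=c["pixels"],E=c["E"],K=c["mtx"]);print(n,c["mtx"],c["E"],[k for k in c])
E
```

```text
{'time': 0.0, 'q': array([-1.37100313e+00,  2.76522509e-01,  1.50613842e+00, -6.82074003e-06,
        1.36067192e+00, -1.20970667e-01]), 'qd': array([ 1.78856051e-03, -1.41785813e-03,  1.15235184e-04, -2.90058296e-04,
       -9.10208143e-05,  5.65514363e-04]), 'tau': array([-2.39054563e-03, -4.04585981e+01, -2.37229532e+01,  6.99434825e-02,
        3.44790705e-02, -1.50616265e-04]), 'ee_pos': array([ 0.18118651, -0.54510358,  0.20464396]), 'tool_rot': array([[ 3.15292611e-01, -9.48994439e-01, -3.51908901e-04],
       [-9.48992931e-01, -3.15292742e-01,  1.70425553e-03],
       [-1.72828334e-03, -2.03380117e-04, -9.99998486e-01]]), 'force': array([-0.09456023,  0.23172612,  1.11203325]), 'ft_torque': array([-0.03174527, -0.04911989, -0.00841492]), 'grip_width': 0.9992090896848533}
scene [[451.13229003   0.         257.43270692]
 [  0.         451.13229003 187.99038979]
 [  0.           0.           1.        ]] [[ 0.94656588 -0.28803064  0.14509096  0.71863459]
 [ 0.32241979  0.83445965 -0.4469033  -0.32711757]
 [ 0.00764929  0.46980362  0.88273782  0.95643507]
 [ 0.          0.          0.          1.        ]] ['pixels', 'z_map', 'mtx', 'extrinsics', 'E']
top [[497.75265007   0.         266.3243564 ]
 [  0.         497.75265007 191.62320697]
 [  0.           0.           1.        ]] [[ 0.0310749   0.98958308 -0.14056909  0.41471533]
 [-0.99912132  0.03471099  0.02348896  0.11328171]
 [ 0.02812357  0.13971566  0.9897922   1.14974328]
 [ 0.          0.          0.          1.        ]] ['pixels', 'z_map', 'mtx', 'extrinsics', 'E']
wrist [[266.65961096   0.         248.6674204 ]
 [  0.         266.65961096 192.82144428]
 [  0.           0.           1.        ]] [[ 0.3158168   0.91362598  0.2560221   0.25626843]
 [-0.94881907  0.30451677  0.08373716 -0.52110137]
 [-0.00145858 -0.26936425  0.96303726  0.38344006]
 [ 0.          0.          0.          1.        ]] ['pixels', 'z_map', 'mtx', 'hand_eye', 'E']
```

View pics/scene0.png

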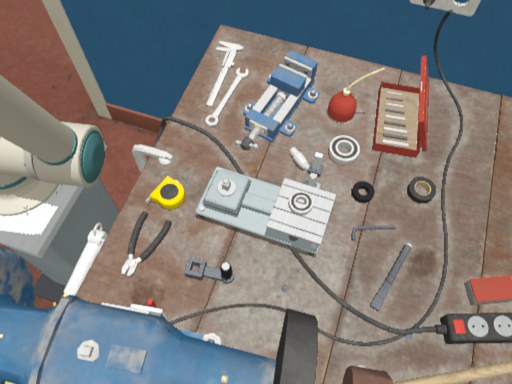

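View pics/top0.png

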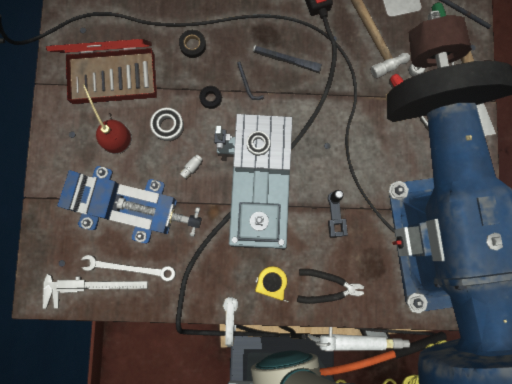

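View pics/wrist0.png

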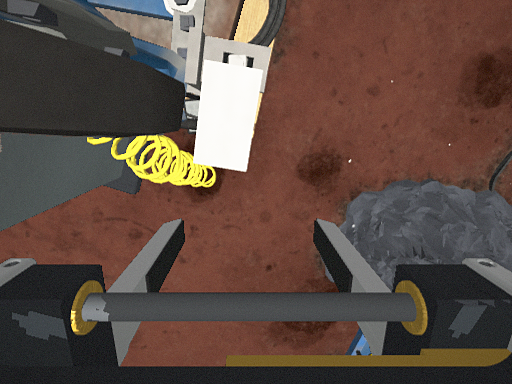

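The scene shows the lift at (265,205), with the shaft at (227,185) and the bearing on its table at (301,202). The crank lies at about (208,270). In the top view the crank hub is at (338,230) with its grip at (337,196), the shaft is at (260,220) and the scale post at (224,140). The lift carries one ringed bearing at (258,143). The others are a larger bearing on the bench at (166,124) and black ones at (209,97) and (192,43).

```bash
python3 - <<'E'
from h import *
d=np.load("top0.npz");im=d["px"];a=cv2.resize(im[90:260,200:360],None,fx=5,fy=5,interpolation=cv2.INTER_CUBIC)[:, :800]
a=cv2.resize(im[90:250,200:360],(600,600),interpolation=cv2.INTER_CUBIC);cv2.imwrite("pics/topc.png",a)
d2=np.load("scene0.npz");a=cv2.resize(d2["px"][150:290,170:345],(750,600),interpolation=cv2.INTER_CUBIC);cv2.imwrite("pics/scc.png",a)
w=d["w"]
for p in[(338,230),(338,196),(337,213),(260,220),(258,143),(273,155),(245,165),(224,140),(240,240),(330,235),(346,235),(250,190)]:
    print(p,np.round(w[p[1],p[0]],4))
E
```

```text
(338, 230) [ 0.4941 -0.083  -0.0006]
(338, 196) [ 0.5629 -0.069   0.0767]
(337, 213) [ 0.5324 -0.0782  0.0113]
(260, 220) [0.5031 0.0998 0.0967]
(258, 143) [0.6741 0.1096 0.0794]
(273, 155) [0.6488 0.0757 0.0775]
(245, 165) [0.6233 0.1363 0.082 ]
(224, 140) [0.6717 0.1828 0.1055]
(240, 240) [0.4624 0.1423 0.0287]
(330, 235) [ 0.4812 -0.0626  0.0119]
(346, 235) [ 0.4819 -0.098   0.0196]
(250, 190) [0.5761 0.1239 0.0301]
```

View pics/topc.png

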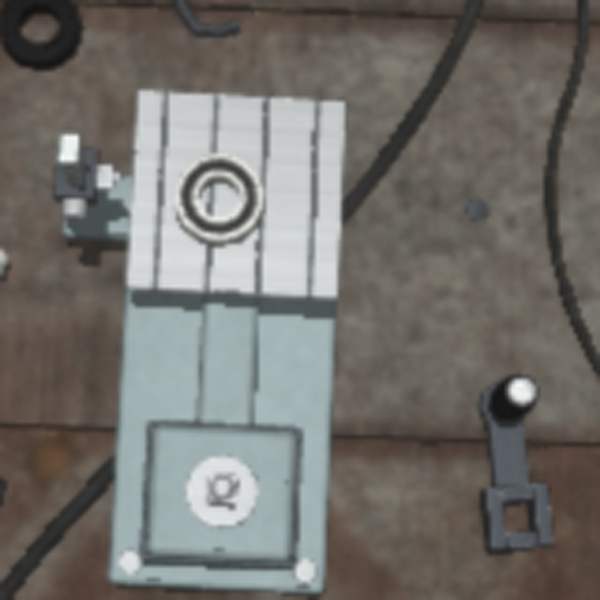

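View pics/scc.png

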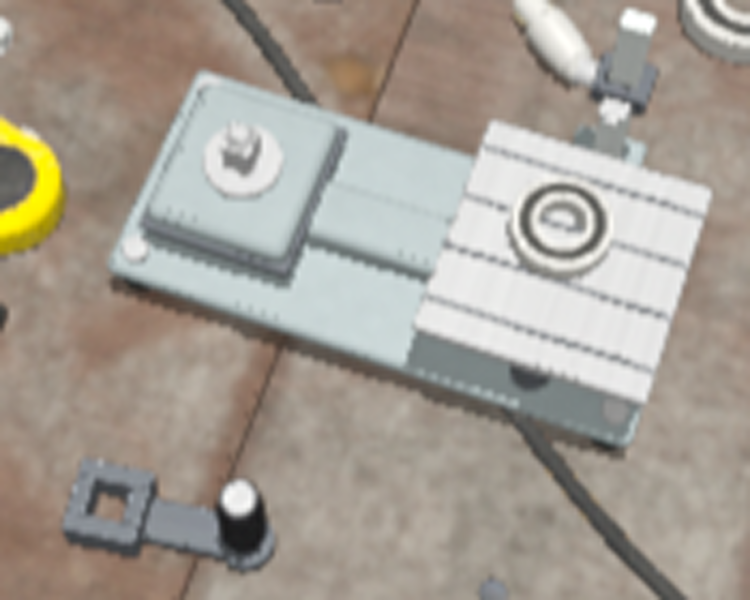

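```bash
python3 - <<'E'
from h import *
d=np.load("top0.npz");e=np.load("scene0.npz")
for nm,dd in(("top",d),("scene",e)):
    w=dd["w"].reshape(-1,3);w=w[np.isfinite(w[:,0])]
    print(nm)
    # heights coarse
    for y in np.arange(-.6,.35,.1):
        print(round(y,2),[ (lambda m: round(float(np.percentile(w[m,2],98)),2) if m.sum()>3 else None)((abs(w[:,0]-x)<.05)&(abs(w[:,1]-y)<.05)) for x in np.arange(.1,.9,.1)])
    def sel(b,z0,z1):
        m=(w[:,0]>b[0])&(w[:,0]<b[1])&(w[:,1]>b[2])&(w[:,1]<b[3])&(w[:,2]>z0)&(w[:,2]<z1);return w[m]
    for n,b,z0,z1 in(("table",(.58,.78,.02,.18),.07,.09),("hubtop",(.46,.53,-.12,-.04),.019,.034),("crankarm",(.46,.6,-.12,-.04),.006,.034),("griptop",(.52,.6,-.12,-.03),.066,.09),("collar",(.47,.54,.06,.14),.067,.075),("shaft",(.47,.54,.06,.14),.085,.11),("case",(.43,.57,.04,.16),.055,.068),("base",(.4,.6,.0,.2),.025,.035),("bearing",(.6,.75,.04,.17),.09,.105)):
        p=sel(b,z0,z1)
        if len(p)<5: print(n,len(p));continue
        rc=cv2.minAreaRect((p[:,:2]*1000).astype(np.float32));print(n,len(p),np.round(rc[0],1),np.round(rc[1],1),round(rc[2],1),"mean",np.round(p.mean(0)*1000,1))
    p=sel((.63,.72,.15,.22),.08,.2);print("post");
    for z in np.arange(.08,.18,.01):
        q=p[(p[:,2]>=z)&(p[:,2]<z+.01)]
        if len(q):print(round(z,2),len(q),np.round(q.min(0)*1000),np.round(q.max(0)*1000))
E
```

```text
top
-0.6 [None, -0.72, None, None, None, None, None, None]
-0.5 [-0.72, -0.37, None, None, None, 0.0, 0.01, 0.0]
-0.4 [-0.29, -0.29, 0.0, None, None, 0.27, 0.27, 0.05]
-0.3 [-0.72, 0.33, 0.33, 0.29, 0.29, 0.27, 0.32, 0.33]
-0.2 [-0.23, 0.3, 0.29, 0.26, 0.27, 0.25, 0.32, 0.32]
-0.1 [-0.03, -0.02, 0.01, 0.01, 0.03, 0.07, 0.23, 0.2]
-0.0 [-0.61, 0.31, 0.02, 0.03, 0.03, 0.08, 0.08, 0.01]
0.1 [-0.01, 0.2, 0.03, 0.03, 0.09, 0.08, 0.1, 0.01]
0.2 [-0.62, 0.02, 0.03, 0.01, 0.05, 0.08, 0.16, 0.02]
0.3 [-0.72, -0.03, 0.01, 0.01, 0.05, 0.05, 0.02, 0.02]
table 2661 [679.  99.] [124.4 120.7] 89.5 mean [677.8  97.9  79.2]
hubtop 223 [498.8 -79.2] [38.1 38.5] 6.3 mean [498.6 -78.4  24.9]
crankarm 456 [534.8 -78.8] [112.7  42.8] 0.9 mean [519.  -75.2  18.2]
griptop 73 [568.1 -71.1] [20.5 18.1] 87.6 mean [567.6 -69.9  73. ]
collar 218 [503.8 101.1] [65.1 71.1] 4.1 mean [503.1 102.3  69.5]
shaft 54 [504.6 101.9] [15.4 12.8] 2.3 mean [504.  102.1  93.8]
case 1145 [503.9 102.1] [86.  78.7] 88.9 mean [503.5 102.3  62.8]
base 1805 [500.6 102.1] [129.7 200.4] 89.0 mean [529.4 100.9  29.1]
bearing 336 [668.3
[... 1261 characters left out ...]
08.8 100.3] [53.4 75. ] 8.7 mean [508.2  98.2  69.9]
shaft 57 [506.1 102.5] [16.1 16.4] 1.7 mean [506.7 101.3  93.4]
case 960 [506.3 100.6] [89.1 80.2] 88.7 mean [507.7  97.9  63.2]
base 1511 [501.  102.6] [130.7 200.1] 89.0 mean [536.   86.   29.9]
bearing 341 [670.3 123.9] [49.4 82.8] 14.3 mean [674.6 109.6  94.4]
post
0.08 67 [630. 150.  80.] [720. 187.  83.]
0.09 13 [668. 172.  94.] [697. 183. 100.]
0.1 136 [658. 167. 100.] [697. 204. 110.]
0.11 43 [659. 180. 110.] [695. 200. 120.]
0.12 18 [676. 187. 121.] [690. 195. 130.]
0.13 19 [675. 187. 131.] [690. 194. 139.]
0.14 21 [675. 186. 141.] [690. 189. 150.]
0.15 25 [674. 186. 151.] [690. 197. 160.]
0.16 27 [675. 188. 160.] [690. 197. 164.]
```

```bash
python3 - <<'E'
from h import *
for n in("top","scene"):
    d=np.load(n+"0.npz");w=d["w"]
    m=(w[...,0]>.64)&(w[...,0]<.71)&(w[...,1]>.160)&(w[...,1]<.21)&(w[...,2]>.085)&(w[...,2]<.13)
    print(n)
    for v,u in np.argwhere(m):
        if w[v,u,1]<.186: print((u,v),np.round(w[v,u]*1000,1),d["px"][v,u])
    v,u=np.argwhere(m).mean(0).astype(int)
    cv2.imwrite(f"pics/ptr_{n}.png",cv2.resize(d["px"][v-30:v+30,u-35:u+35],(700,600),interpolation=cv2.INTER_CUBIC))
E
```

```text
top
(np.int64(223), np.int64(129)) [695.8 186.  105.7] [80 82 86]
(np.int64(224), np.int64(129)) [696.  183.8 105.2] [81 84 88]
(np.int64(223), np.int64(130)) [691.7 185.4 112.6] [92 89 85]
(np.int64(224), np.int64(130)) [692.5 183.4 109.8] [93 89 85]
(np.int64(225), np.int64(130)) [693.3 181.5 107.1] [85 82 82]
(np.int64(223), np.int64(131)) [690.4 185.5 109.2] [93 89 84]
(np.int64(224), np.int64(131)) [691.3 183.6 106.3] [94 89 84]
(np.int64(225), np.int64(131)) [690.9 181.3 107.9] [84 81 78]
(np.int64(226), np.int64(131)) [692.7 179.6 101.5] [67 71 75]
(np.int64(223), np.int64(132)) [688.8 185.6 107. ] [95 90 84]
(np.int64(224), np.int64(132)) [688.2 183.3 109.4] [94 88 83]
(np.int64(225), np.int64(132)) [688.1 181.1 110.4] [86 83 79]
(np.int64(226), np.int64(132)) [691.2 179.7  98.6] [68 72 75]
(np.int64(223), np.int64(133)) [686.5 185.5 107.1] [92 87 82]
(np.int64(224), np.int64(133)) [686.4 183.3 107.9] [94 87 83]
(np.int64(225), np.int64(133)) [686.1 181.  109.4] [89 86 83]
(np.int64(226), np.int64(133)) [689.9 179.8  95.1] [86 88 89]
(np.int64(223), np.int64(134)) [683.8 185.
[... 9555 characters left out ...]
4(314), np.int64(176)) [685.2 173.4 102.4] [233 233 234]
(np.int64(315), np.int64(176)) [687.3 173.3 103.9] [234 234 234]
(np.int64(318), np.int64(176)) [693.2 181.4  93.7] [82 84 86]
(np.int64(319), np.int64(176)) [695.3 180.4  96.6] [86 89 92]
(np.int64(311), np.int64(177)) [679.7 168.5 103.2] [203 204 203]
(np.int64(312), np.int64(177)) [681.7 169.6 102.5] [229 230 230]
(np.int64(313), np.int64(177)) [683.7 171.8  99.8] [233 235 235]
(np.int64(314), np.int64(177)) [685.7 173.2  98.6] [208 210 210]
(np.int64(315), np.int64(177)) [688.  170.5 104.5] [210 211 210]
(np.int64(312), np.int64(178)) [682.4 167.3 102.3] [209 210 210]
(np.int64(313), np.int64(178)) [684.4 168.3 101.7] [217 219 218]
```

View pics/ptr_scene.png

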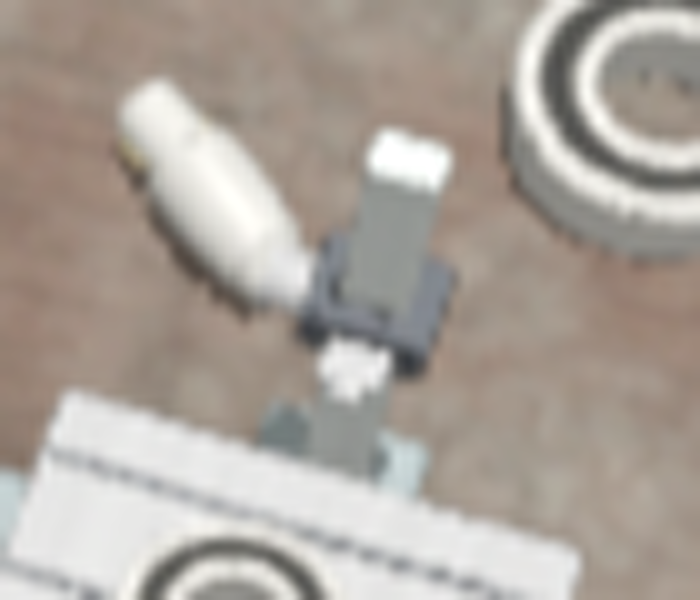

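Emit:
{"name": "move_arm", "arguments": {
  "steps": [
    [94, 0, 0, -50, 0, 0, 0],
    [94, 0, 0, -100, 0, 0, 0],
    [94, 0, 0, -150, 0, 0, 0],
    [94, 0, 0, -200, 0, 0, 0],
    [94, 0, 0, -240, 0, 0, 0],
    [94, 0, 0, -240, 0, 0, 0.1],
    [94, 0, 0, -240, 0, 0, 0.208],
    [94, 0, 0, -240, 0, 0, 0.208]
  ]
}}

```text
time: 0.95
ee_pos: [0.1813, -0.5457, 0.4454]
tool_rot: [[0.113, -0.994, -0.0], [-0.994, -0.113, -0.0], [0.0, 0.0, -1.0]]
force: [0.6, -0.6, -0.1]
grip_width: 0.999
```

The pointer's upper face reads about 102.3 mm (scene pixels 311–315, 173–178) against a table reading of 79.2–79.9 mm, so the table needs to rise about 21 mm. Now moving over the hub.

Emit:
{"name": "move_arm", "arguments": {
  "steps": [
    [70, -36, -31, 0, 0, 0, 0],
    [70, -72, -62, 0, 0, 0, 0],
    [70, -108, -93, 0, 0, 0, 0],
    [70, -144, -124, 0, 0, 0, 0],
    [70, -180, -155, 0, 0, 0, 0],
    [70, -216, -186, 0, 0, 0, 0],
    [70, -252, -217, 0, 0, 0, 0],
    [70, -288, -248, 0, 0, 0, 0],
    [70, -324, -279, 0, 0, 0, 0],
    [70, -360, -310, 0, 0, 0, 0],
    [70, -396, -341, 0, 0, 0, 0],
    [70, -428, -369, 0, 0, 0, 0],
    [70, -428, -369, 40, 0, 0, 0],
    [70, -428, -369, 90, 0, 0, 0],
    [70, -428, -369, 140, 0, 0, 0],
    [70, -428, -369, 190, 0, 0, 0],
    [70, -428, -369, 240, 0, 0, 0],
    [70, -428, -369, 280, 0, 0, 0],
    [70, -428, -369, 280, 0, 0, 0],
    [70, -428, -369, 280, 0, 0, 0]
  ]
}}

```text
time: 2.95
ee_pos: [0.4999, -0.0789, 0.1657]
tool_rot: [[0.114, -0.994, -0.001], [-0.994, -0.114, 0.0], [-0.0, 0.001, -1.0]]
force: [1.2, 0.4, 0.7]
grip_width: 0.744
```

```bash
python3 - <<'E'
from h import *
c=cap("wrist","w1");np.savez("w1.npz",w=cloud(c),px=c["pixels"]);s=r.read_state();print(s["time"],s["ee_pos"],s["tool_rot"][:,0])
w=cloud(c).reshape(-1,3)
def rect(n,b,z0,z1):
    m=(w[:,0]>b[0])&(w[:,0]<b[1])&(w[:,1]>b[2])&(w[:,1]<b[3])&(w[:,2]>z0)&(w[:,2]<z1);p=w[m]
    rc=cv2.minAreaRect((p[:,:2]*1000).astype(np.float32));print(n,len(p),np.round(rc[0],1),np.round(rc[1],1),round(rc[2],1),np.round(p.mean(0)*1000,1))
rect("hub",(.465,.53,-.12,-.04),.022,.03)
rect("grip",(.54,.6,-.1,-.04),.069,.078)
rect("shaft",(.48,.53,.07,.13),.083,.11)
E
```

```text
3.0 [ 0.50119437 -0.07930041  0.16718009] [ 0.11353556 -0.99353323  0.00117794]
hub 713 [501.  -78.6] [37.5 37.6] 6.1 [501.2 -78.4  25.2]
grip 331 [570.3 -71.2] [19.5 19.5] 51.1 [570.4 -71.1  73.7]
shaft 375 [506.3 101.8] [16.3 17.1] 0.3 [507.6  99.1  92.1]
```

View pics/w1.png

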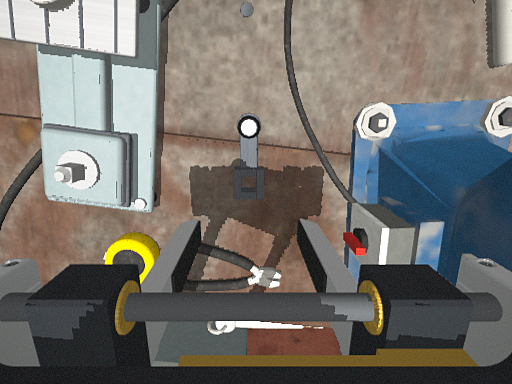

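The wrist picture shows the hub centred between the jaws at (248,182), the grip at (248,127) ahead of it, and free bench on both sides of the hub. Going down and gripping the hub.

Emit:
{"name": "move_arm", "arguments": {
  "steps": [
    [70, 0, 0, 45, 0, 0, 0],
    [70, 0, 0, 90, 0, 0, 0],
    [70, 0, 0, 130, 0, 0, 0],
    [70, 0, 0, 150, 0, 0, 0],
    [70, 0, 0, 160, 0, 0, 0],
    [70, 0, 0, 160, 0, 0, 0],
    [20, 0, 0, 160, 0, 0, 0],
    [20, 0, 0, 160, 0, 0, 0],
    [20, 0, 0, 160, 0, 0, 0],
    [20, 0, 0, 160, 0, 0, 0],
    [20, 0, 0, 160, 0, 0, 0],
    [20, 0, 0, 160, 0, 0, 0]
  ]
}}

```text
time: 4.2
ee_pos: [0.5002, -0.0789, 0.0061]
tool_rot: [[0.113, -0.994, 0.001], [-0.994, -0.113, -0.0], [0.0, -0.001, -1.0]]
force: [-0.6, 1.2, 5.9]
grip_width: 0.401
```

```bash
python3 - <<'E'
from h import *
for i in range(3):
    s=r.read_state();print(s["time"],s["ee_pos"],s["tool_rot"][:,0],s["force"],s["grip_width"]*94)
E
```

```text
4.2 [ 0.50015351 -0.07891208  0.00610922] [ 1.12715143e-01 -9.93627278e-01  3.60179619e-04] [-0.64126085  1.2347148   5.88210421] 37.64755283991046
4.2 [ 0.50015351 -0.07891208  0.00610922] [ 1.12715143e-01 -9.93627278e-01  3.60179619e-04] [-0.64126085  1.2347148   5.88210421] 37.64755283991046
4.2 [ 0.50015351 -0.07891208  0.00610922] [ 1.12715143e-01 -9.93627278e-01  3.60179619e-04] [-0.64126085  1.2347148   5.88210421] 37.64755283991046
```

The hub is gripped at 37.6 mm. Lifting it, carrying it over the shaft and turning it to line up.

Emit:
{"name": "move_arm", "arguments": {
  "steps": [
    [20, 0, 0, -30, 0, 0, 0],
    [20, 0, 0, -70, 0, 0, 0],
    [20, 0, 0, -110, 0, 0, 0],
    [20, 0, 0, -120, 0, 0, 0],
    [20, -25, -4, -120, 0, 0, 0.02],
    [20, -60, -9, -120, 0, 0, 0.05],
    [20, -95, -14, -120, 0, 0, 0.08],
    [20, -130, -19, -120, 0, 0, 0.1],
    [20, -160, -23, -120, 0, 0, 0.127],
    [20, -179, -26, -120, 0, 0, 0.127],
    [20, -179, -26, -120, 0, 0, 0.127],
    [20, -179, -26, -120, 0, 0, 0.127],
    [20, -179, -26, -120, 0, 0, 0.127]
  ]
}}

```text
time: 5.5
ee_pos: [0.5049, 0.1009, 0.1246]
tool_rot: [[-0.015, -1.0, -0.002], [-1.0, 0.015, -0.001], [0.001, 0.002, -1.0]]
force: [0.3, -0.0, -3.2]
grip_width: 0.402
```

```bash
python3 - <<'E'
from h import *
s=r.read_state();print(s["time"],s["ee_pos"],s["tool_rot"][:,0],s["force"],s["grip_width"]*94)
for n in("wrist","scene"):
  c=cap(n,n+"2");w=cloud(c).reshape(-1,3)
  if n=="scene":
    cv2.imwrite("pics/s2c.png",cv2.resize(c["pixels"][130:250,170:330],(800,600),interpolation=cv2.INTER_CUBIC))
  def rect(n,b,z0,z1):
    m=(w[:,0]>b[0])&(w[:,0]<b[1])&(w[:,1]>b[2])&(w[:,1]<b[3])&(w[:,2]>z0)&(w[:,2]<z1);p=w[m]
    if len(p)<5: return
    rc=cv2.minAreaRect((p[:,:2]*1000).astype(np.float32));print(n,len(p),np.round(rc[0],1),np.round(rc[1],1),round(rc[2],1),np.round(p.mean(0)*1000,1))
  rect("hub",(.47,.53,.07,.14),.138,.152)
  rect("grip",(.54,.6,.07,.14),.18,.2)
  rect("arm",(.525,.56,.08,.13),.12,.145)
  rect("case",(.43,.57,.04,.16),.055,.068)
E
```

```text
5.5 [0.50485129 0.10091245 0.12457915] [-1.47624203e-02 -9.99890609e-01  9.17130569e-04] [ 0.3110943  -0.00668312 -3.15726911] 37.79802954971566
hub 2944 [505.2 100.7] [61.  39.1] 89.3 [507.7 100.7 143.7]
grip 1981 [575.8  99.6] [22.3 21. ] 74.2 [576.3  99.7 191.3]
arm 1495 [542.2 100.3] [34.5 21.6] 0.1 [541.3 100.2 129.6]
case 3101 [507.3 102.2] [85.9 76.1] 88.9 [517.9 103.   62.7]
hub 90 [517.8  99.1] [42.9 14.4] 86.8 [519.7  96.3 143.5]
grip 107 [575.7  98.1] [22.2 18.8] 13.1 [576.3  96.9 190.2]
arm 177 [542.7 100.2] [23.1 34.8] 88.8 [542.5  98.5 129.7]
case 602 [506.7  96.9] [81.4 79. ] 85.5 [510.9  80.3  63. ]
```

View pics/wrist2.png

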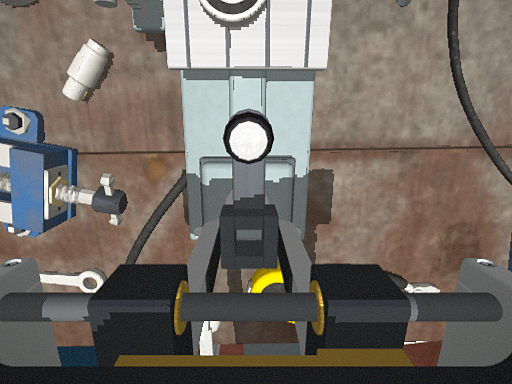

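View pics/s2c.png

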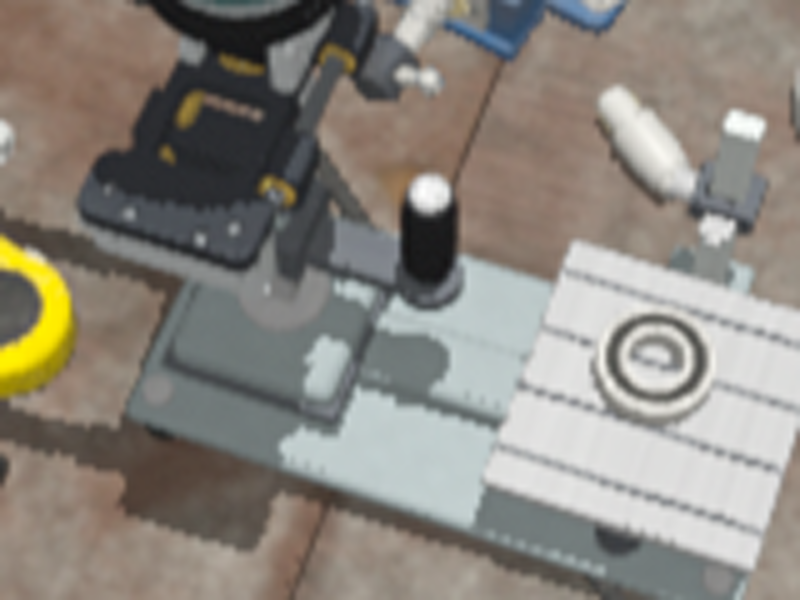

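The wrist picture shows the hub held at (248,237), the grip at (248,138), and the crank arm pointing at the table. The hub is about 1.3 mm short in y, so I'll correct that and lower gently.

Emit:
{"name": "move_arm", "arguments": {
  "steps": [
    [20, -1.2, -0.5, 0, 0, 0, 0],
    [20, -1.2, -0.5, 10, 0, 0, 0],
    [20, -1.2, -0.5, 20, 0, 0, 0],
    [20, -1.2, -0.5, 25, 0, 0, 0],
    [20, -1.2, -0.5, 30, 0, 0, 0],
    [20, -1.2, -0.5, 33, 0, 0, 0],
    [20, -1.2, -0.5, 33, 0, 0, 0]
  ]
}}

```text
time: 6.3
ee_pos: [0.5057, 0.1031, 0.0919]
tool_rot: [[-0.014, -1.0, -0.001], [-1.0, 0.014, -0.0], [0.0, 0.001, -1.0]]
force: [-0.7, -0.6, -3.0]
grip_width: 0.404
```

Emit:
{"name": "move_arm", "arguments": {
  "steps": [
    [20, -1.2, -0.5, 4, 0, 0, 0],
    [20, -1.2, -0.5, 8, 0, 0, 0],
    [20, -1.2, -0.5, 12, 0, 0, 0],
    [20, -1.2, -0.5, 14, 0, 0, 0],
    [20, -1.2, -0.5, 15, 0, 0, 0],
    [20, -1.2, -0.5, 15, 0, 0, 0]
  ]
}}

```text
time: 6.9
ee_pos: [0.5063, 0.1041, 0.0772]
tool_rot: [[-0.014, -1.0, -0.0], [-1.0, 0.014, -0.0], [0.0, 0.0, -1.0]]
force: [0.3, -2.5, -3.1]
grip_width: 0.403
```

Emit:
{"name": "move_arm", "arguments": {
  "steps": [
    [20, 1.2, 0.5, 1, 0, 0, 0],
    [55, 1.2, 0.5, 1, 0, 0, 0],
    [55, 1.2, 0.5, 1, 0, 0, 0],
    [55, 1.2, 0.5, 1, 0, 0, 0],
    [55, 1.2, 0.5, -10, 0, 0, 0],
    [55, 1.2, 0.5, -50, 0, 0, 0],
    [55, 1.2, 0.5, -90, 0, 0, 0],
    [55, 2.5, -30, -92, 0, 0, 0],
    [55, 2.5, -69.5, -92, 0, 0, 0],
    [55, 2.5, -69.5, -92, 0, 0, 0],
    [55, 2.5, -69.5, -92, 0, 0, 0],
    [55, 2.5, -69.5, -92, 0, 0, 0]
  ]
}}

```text
time: 8.1
ee_pos: [0.5747, 0.1009, 0.1695]
tool_rot: [[-0.014, -1.0, -0.001], [-1.0, 0.014, -0.0], [0.0, 0.001, -1.0]]
force: [-0.8, -0.1, 0.3]
grip_width: 0.585
```

```bash
python3 - <<'E'
from h import *
s=r.read_state();print(s["time"],s["ee_pos"],s["tool_rot"][:,0],s["force"],s["grip_width"]*94)
for n in("wrist","scene"):
  c=cap(n,n+"3");w=cloud(c).reshape(-1,3)
  if n=="scene":
    cv2.imwrite("pics/s3c.png",cv2.resize(c["pixels"][130:250,170:330],(800,600),interpolation=cv2.INTER_CUBIC))
  def rect(n,b,z0,z1):
    m=(w[:,0]>b[0])&(w[:,0]<b[1])&(w[:,1]>b[2])&(w[:,1]<b[3])&(w[:,2]>z0)&(w[:,2]<z1);p=w[m]
    if len(p)<5: return
    rc=cv2.minAreaRect((p[:,:2]*1000).astype(np.float32));print(n,len(p),np.round(rc[0],1),np.round(rc[1],1),round(rc[2],1),np.round(p.mean(0)*1000,1))
  rect("hub",(.47,.53,.07,.14),.09,.1)
  rect("grip",(.54,.6,.07,.14),.138,.15)
  rect("arm",(.525,.56,.08,.13),.078,.088)
  rect("table",(.58,.78,.02,.18),.07,.09)
E
```

```text
8.1 [0.57470498 0.10090282 0.16947411] [-1.40410786e-02 -9.99901417e-01  6.48873991e-05] [-0.80837622 -0.14601637  0.26847123] 55.02318267533566
hub 1214 [508.9 103.1] [38.1 38. ] 88.7 [509.7 103.1  96.3]
grip 242 [583.5 101.8] [14.8 15.3] 21.5 [583.5 101.9 139.1]
arm 535 [540.4 102.8] [37.3 30.3] 89.2 [536.8 102.4  80.4]
table 15708 [660.6  99.3] [124.3 161.6] 89.1 [685.   97.6  79.4]
hub 174 [507.3  98.3] [28.8 39.3] 85.7 [508.5  95.2  96.4]
grip 15 [587.5 102.8] [ 5.4 13.5] 5.9 [587.5 101.8 139.7]
arm 122 [542.6 101.9] [34.6 25.3] 0.2 [540.2 102.4  80.7]
table 2642 [660.5 100.1] [126.5 160. ] 88.6 [680.8  93.5  79.9]
```

View pics/wrist3.png

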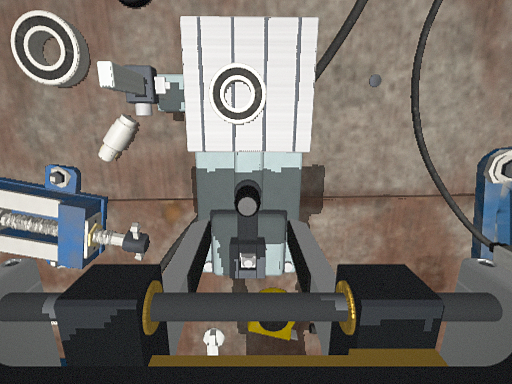

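View pics/s3c.png

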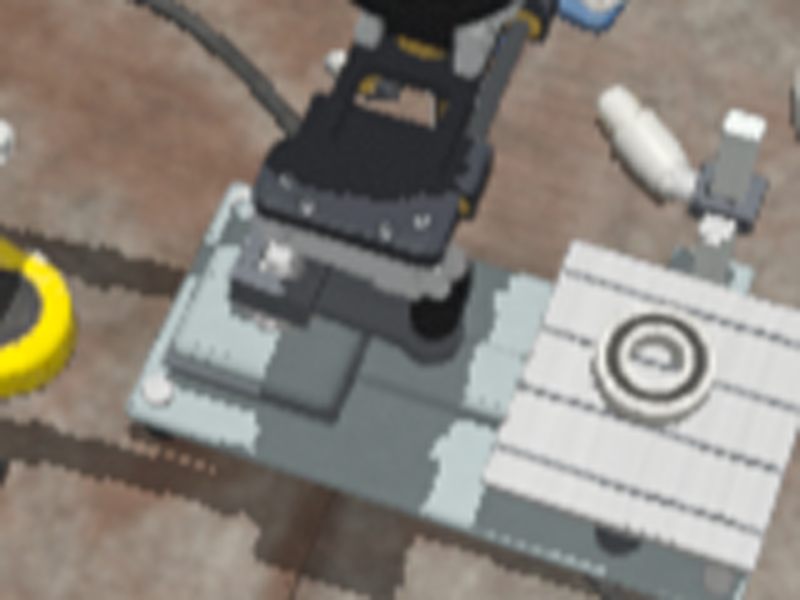

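The hub is seated: its top reads 96.3 mm against 96 expected, and the shaft end shows through at wrist pixel (248,260). The grip is at (247,200). Lowering onto it and closing.

Emit:
{"name": "move_arm", "arguments": {
  "steps": [
    [55, -0.5, -1.5, 20, 0, 0, 0],
    [55, -0.5, -1.5, 45, 0, 0, 0],
    [55, -0.5, -1.5, 62, 0, 0, 0],
    [55, -0.5, -1.5, 68, 0, 0, 0],
    [55, -0.5, -1.5, 68, 0, 0, 0],
    [10, -0.5, -1.5, 68, 0, 0, 0],
    [10, -0.5, -1.5, 68, 0, 0, 0],
    [10, -0.5, -1.5, 68, 0, 0, 0],
    [10, -0.5, -1.5, 68, 0, 0, 0],
    [10, -0.5, -1.5, 68, 0, 0, 0],
    [10, -0.5, -1.5, 68, 0, 0, 0]
  ]
}}

```text
time: 9.3
ee_pos: [0.5778, 0.1013, 0.1018]
tool_rot: [[-0.014, -1.0, 0.001], [-1.0, 0.014, 0.0], [-0.0, -0.001, -1.0]]
force: [-0.1, 0.7, 1.4]
grip_width: 0.252
```

Gripped at 23.7 mm. First quarter turn clockwise, checking the forces.

Emit:
{"name": "move_arm", "arguments": {
  "steps": [
    [10, 6.1, 0.3, 0, 0, 0, 0],
    [10, 12.2, 1.1, 0, 0, 0, 0],
    [10, 23.9, 4.2, 0, 0, 0, 0],
    [10, 35, 9.4, 0, 0, 0, 0],
    [10, 45, 16.4, 0, 0, 0, 0],
    [10, 53.6, 25, 0, 0, 0, 0],
    [10, 60.6, 35, 0, 0, 0, 0],
    [10, 65.8, 46.1, 0, 0, 0, 0],
    [10, 68.9, 57.8, 0, 0, 0, 0],
    [10, 70, 70, 0, 0, 0, 0],
    [10, 70, 70, 0, 0, 0, 0]
  ]
}}

```text
time: 10.4
ee_pos: [0.5105, 0.0317, 0.105]
tool_rot: [[-0.016, -1.0, 0.012], [-1.0, 0.016, 0.0], [-0.0, -0.012, -1.0]]
force: [1.7, -0.0, 13.4]
grip_width: 0.251
```

```bash
python3 - <<'E'
from h import *
s=r.read_state();print(s["time"],s["ee_pos"],s["tool_rot"][:,0],s["force"],s["grip_width"]*94)
c=cap("wrist","wrist4");w=cloud(c).reshape(-1,3)
c=cap("scene","scene4");w2=cloud(c).reshape(-1,3)
cv2.imwrite("pics/s4c.png",cv2.resize(c["pixels"][130:250,170:330],(800,600),interpolation=cv2.INTER_CUBIC))
for a in(w,w2):
  m=(a[:,0]>.64)&(a[:,0]<.73)&(a[:,1]>.045)&(a[:,1]<.08)&(a[:,2]>.07)&(a[:,2]<.12);print(m.sum(),np.median(a[m],0)*1000)
E
```

```text
10.4 [0.51048031 0.03168074 0.10496144] [-1.55395276e-02 -9.99879196e-01 -3.41577354e-04] [ 1.71353416 -0.03185877 13.42103423] 23.58515324547031
2220 [652.85436437  62.44222396  83.19189122]
657 [686.05322019  62.4134144   83.43565158]
```

View pics/s4c.png

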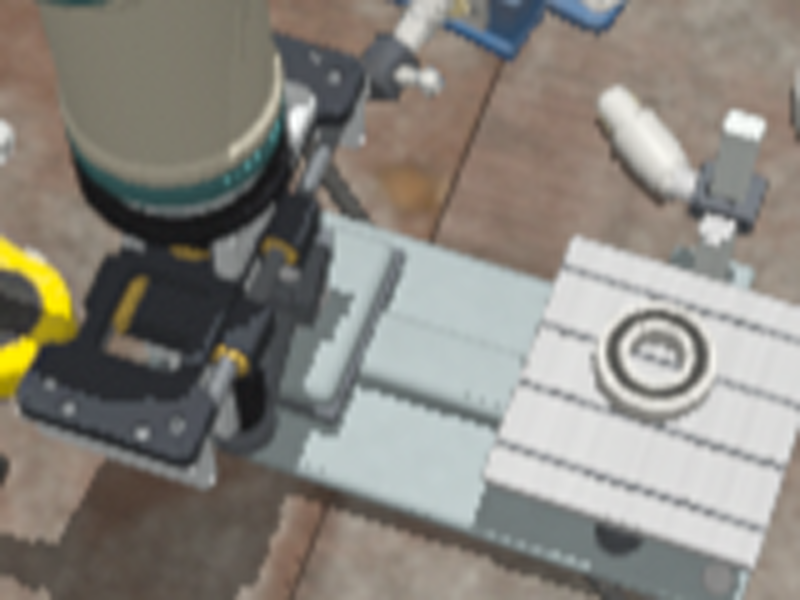

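View pics/wrist4.png

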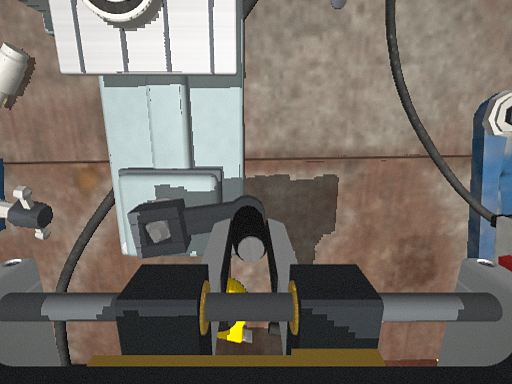

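```bash
python3 - <<'E'
from h import *
s=r.read_state();print(s["time"],s["ee_pos"],s["force"],s["ft_torque"])
for n in("wrist","top"):
  c=cap(n);w=cloud(c)
  m=(abs(w[...,0]-.506)<.03)&(abs(w[...,1]-.102)<.03)&(w[...,2]>.085)&(w[...,2]<.13)
  p=w[m];print(n,len(p))
  if len(p)>50:
    A=np.c_[p[:,:2]-[.506,.102],np.ones(len(p))]
    print(np.linalg.lstsq(A,p[:,2],rcond=None)[0],np.percentile(p[:,2],[5,25,50,75,95]),cv2.minAreaRect((p[:,:2]*1000).astype(np.float32)))
  m=(abs(w[...,0]-.506)<.015)&(abs(w[...,1]-.066)<.03)&(w[...,2]>.075)&(w[...,2]<.092);p=w[m]
  if len(p)>50:
    A=np.c_[p[:,:2]-[.506,.07],np.ones(len(p))];print("arm",np.linalg.lstsq(A,p[:,2],rcond=None)[0])
  if n=="wrist": cv2.imwrite("pics/w4c.png",cv2.resize(c["pixels"][160:280,100:260],(800,600),interpolation=cv2.INTER_CUBIC))
E
```

```text
10.5 [0.51066031 0.03168717 0.10490248] [ 1.45001867  0.53285889 14.89073108] [ 0.93879018 -0.49435196  0.00656015]
wrist 2611
[-0.05038758  0.05786729  0.09486981] [0.08833342 0.09404044 0.09563581 0.09646286 0.09739612] ((506.60369873046875, 101.47390747070312), (38.538211822509766, 38.47751235961914), 7.315084457397461)
arm [-0.07409079  0.1226619   0.08176524]
top 17
```

View pics/w4c.png

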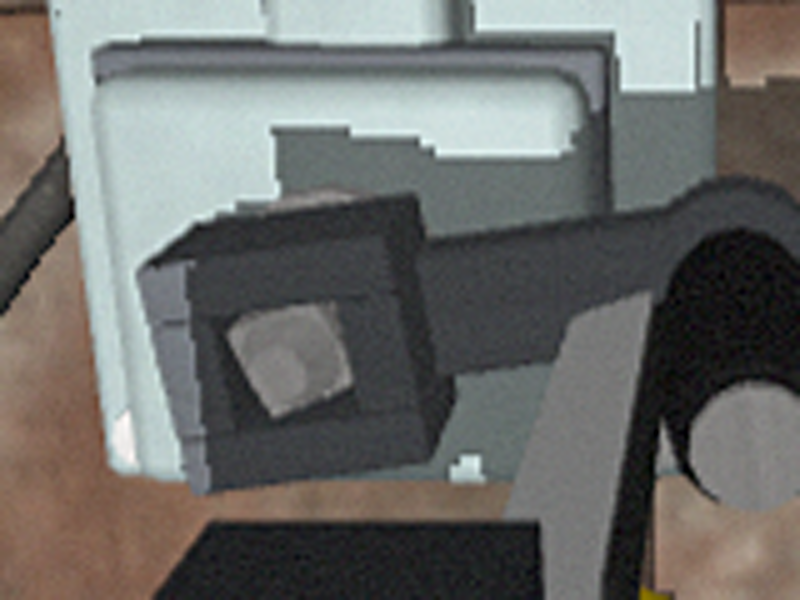

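The crank leads the shaft by its play, and the table has risen about 3.7 mm. The hub is tilted slightly within its play but still on. Continuing.

Emit:
{"name": "move_arm", "arguments": {
  "steps": [
    [10, -2.4, 18.1, 0, 0, 0, 0],
    [10, -9.4, 35, 0, 0, 0, 0],
    [10, -20.5, 49.5, 0, 0, 0, 0],
    [10, -35, 60.6, 0, 0, 0, 0],
    [10, -51.9, 67.6, 0, 0, 0, 0],
    [10, -70, 70, 0, 0, 0, 0],
    [10, -88.1, 67.6, 0, 0, 0, 0],
    [10, -105, 60.6, 0, 0, 0, 0],
    [10, -105, 60.6, 0, 0, 0, 0]
  ]
}}

```text
time: 11.5
ee_pos: [0.4413, 0.1386, 0.1025]
tool_rot: [[-0.013, -1.0, -0.011], [-1.0, 0.013, -0.0], [0.0, 0.011, -1.0]]
force: [-14.7, 4.3, 20.7]
grip_width: 0.25
```

```bash
cat > chk.py <<'E'
from h import *
import sys
s=r.read_state();print(s["time"],s["ee_pos"],s["force"],s["ft_torque"],s["grip_width"]*94)
for n in("wrist","scene","top"):
  c=cap(n,n+sys.argv[1]);a=cloud(c).reshape(-1,3)
  m=(a[:,0]>.64)&(a[:,0]<.73)&(a[:,1]>.045)&(a[:,1]<.08)&(a[:,2]>.07)&(a[:,2]<.14);p=a[m]
  if len(p)>20: print(n,"table",len(p),np.median(p,0)*1000)
  m=(a[:,0]>.675)&(a[:,0]<.688)&(a[:,1]>.1685)&(a[:,1]<.178)&(a[:,2]>.095)&(a[:,2]<.11);p=a[m]
  if len(p)>3: print(n,"ptr",len(p),np.median(p,0)*1000)
  if n=="scene": cv2.imwrite("pics/sc%s.png"%sys.argv[1],cv2.resize(c["pixels"][130:250,170:330],(800,600),interpolation=cv2.INTER_CUBIC))
E
python3 chk.py 5
```

```text
11.5 [0.441331   0.13863004 0.10254399] [-14.66002197   4.34137701  20.66599652] [0.3226461  2.31254695 0.09396898] 23.497376669722392
scene table 662 [685.53333533  62.61638801  90.53228241]
scene ptr 21 [681.79996328 172.92493624 102.08084011]
top table 637 [684.68905955  62.27982702  89.88241504]
top ptr 17 [681.59855164 174.7743116  102.68630806]
```

View pics/wrist5.png

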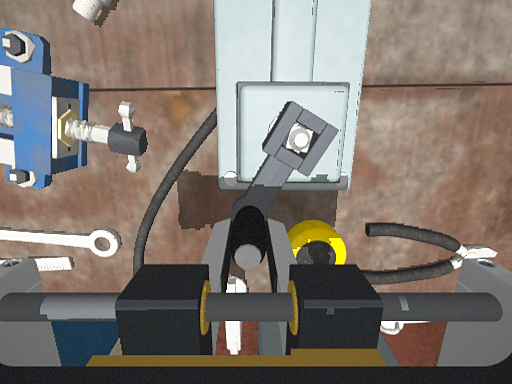

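View pics/sc5.png

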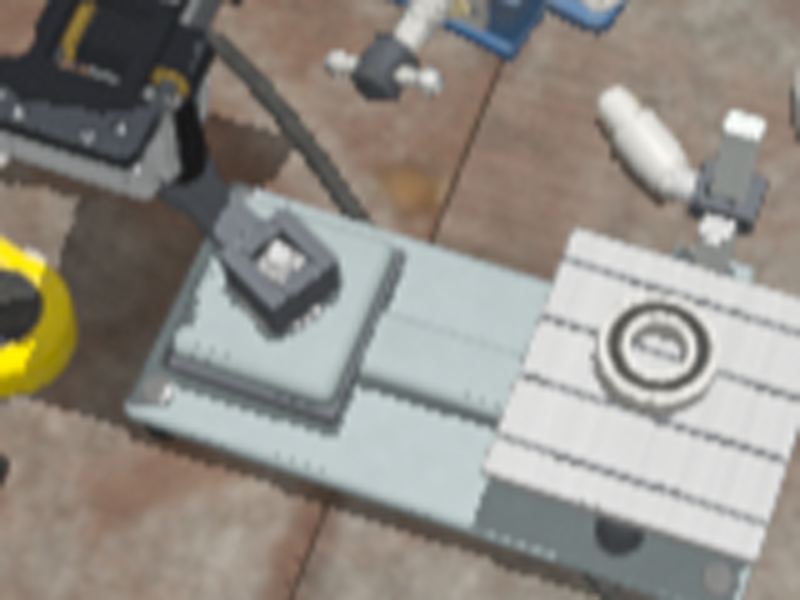

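Emit:
{"name": "move_arm", "arguments": {
  "steps": [
    [10, -7.5, -4, -1, 0, 0, 0],
    [10, -14.5, -9.1, -1, 0, 0, 0],
    [10, -25.6, -23.6, -1, 0, 0, 0],
    [10, -32.6, -40.5, -1, 0, 0, 0],
    [10, -35, -58.6, -1, 0, 0, 0],
    [10, -32.6, -76.7, -1, 0, 0, 0],
    [10, -25.6, -93.6, -1, 0, 0, 0],
    [10, -14.5, -108.1, -1, 0, 0, 0],
    [10, 0, -119.2, -1, 0, 0, 0],
    [10, 0, -119.2, -1, 0, 0, 0]
  ]
}}

```text
time: 12.65
ee_pos: [0.5671, 0.1347, 0.1033]
tool_rot: [[-0.016, -1.0, -0.0], [-1.0, 0.016, -0.0], [0.0, 0.0, -1.0]]
force: [-1.4, 0.6, 7.1]
grip_width: 0.249
```

```bash
python3 chk.py 6
```

```text
12.65 [0.56709974 0.13474191 0.10325001] [-1.35801799  0.61057354  7.13668834] [0.00060768 0.47749555 0.02876534] 23.434425130563316
wrist table 6953 [679.8911806   62.54766587  96.93341193]
wrist ptr 325 [681.7129889  173.63477759 102.44415431]
scene table 666 [685.44636815  62.30713856  97.41670539]
scene ptr 23 [681.78373411 173.82882921 102.99889095]
top table 67 [720.01910468  50.16801591  96.18080402]
```

View pics/wrist6.png

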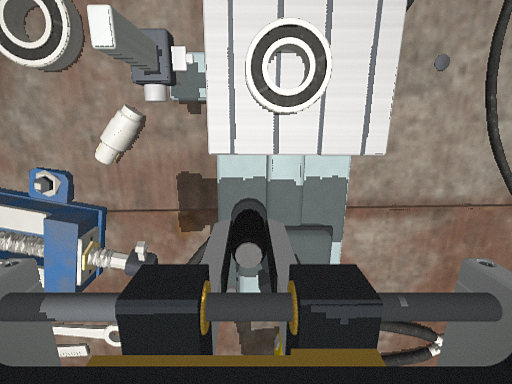

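View pics/sc6.png

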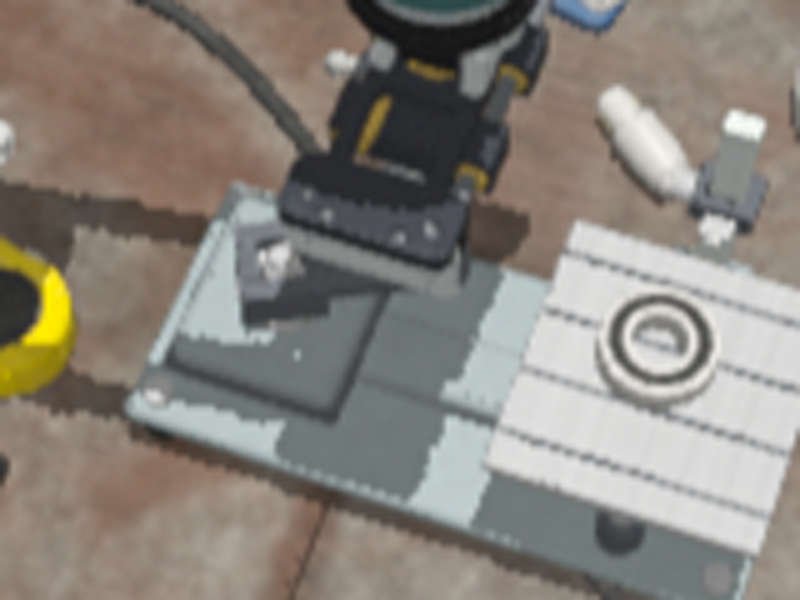

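Emit:
{"name": "move_arm", "arguments": {
  "steps": [
    [10, 8, -4, 0, 0, 0, 0],
    [10, 16.9, -7, 0, 0, 0, 0],
    [10, 35, -9.4, 0, 0, 0, 0],
    [10, 53.1, -7, 0, 0, 0, 0],
    [10, 64.6, -2.8, 0, 0, 0, 0],
    [10, 70, 0, 0, 0, 0, 0],
    [10, 70, 0, 0, 0, 0, 0]
  ]
}}

```text
time: 13.5
ee_pos: [0.565, 0.0667, 0.1033]
tool_rot: [[-0.016, -1.0, 0.0], [-1.0, 0.016, 0.003], [-0.003, -0.0, -1.0]]
force: [-0.1, 3.7, 5.8]
grip_width: 0.247
```

```bash
python3 chk.py 7; python3 - <<'E'
from h import *
c=cap("wrist");w=cloud(c);np.savez("w7.npz",w=w,px=c["pixels"])
m=(w[...,0]>.67)&(w[...,0]<.69)&(w[...,1]>.164)&(w[...,1]<.182)&(w[...,2]>.09)
for y in range(150,186,2):
    q=w[(w[...,0]>.66)&(w[...,0]<.70)&(abs(w[...,1]-y/1000)<.001)&(w[...,2]>.09)]
    if len(q): print(y,len(q),np.round(np.percentile(q[:,2],[10,50,90])*1000,1),np.round([q[:,0].min()*1000,q[:,0].max()*1000],0))
v,u=np.argwhere(m).mean(0).astype(int);print(u,v)
v=max(v,45);cv2.imwrite("pics/w7c.png",cv2.resize(c["pixels"][v-45:v+45,max(u-60,0):max(u-60,0)+120],(800,600),interpolation=cv2.INTER_CUBIC))
E
```

```text
13.5 [0.56503011 0.06674387 0.10334439] [-0.1454434   3.71028268  5.82599201] [1.08062918 0.43566754 0.06411216] 23.238576754498183
wrist table 7009 [678.6569152   62.55463006 100.16834348]
wrist ptr 352 [681.55809258 173.26184466 102.44413256]
scene table 668 [685.56848045  62.59632577 100.58749923]
scene ptr 22 [681.80250441 173.42868122 102.90648844]
top table 79 [724.35435885  63.40099327 100.13029781]
top ptr 19 [680.71923509 174.63532708 101.98034267]
150 222 [ 99.4 100.2 101. ] [660. 700.]
152 224 [ 99.3 100.2 101.1] [660. 700.]
154 224 [ 99.3 100.1 101. ] [660. 700.]
156 227 [ 99.3 100.2 101.1] [660. 700.]
158 219 [ 99.3 100.1 101. ] [660. 700.]
160 127 [ 99.   99.7 100.6] [660. 699.]
162 3 [97.5 97.8 98.1] [665. 691.]
166 10 [101.  102.  102.6] [680. 685.]
168 45 [ 99.9 101.8 102.9] [679. 685.]
170 56 [100.8 101.8 102.6] [676. 689.]
172 111 [100.  102.4 103.4] [675. 689.]
174 80 [101.7 102.6 103.5] [675. 689.]
176 87 [101.5 102.6 103.3] [675. 689.]
178 96 [101.5 102.6 103.8] [669. 695.]
180 634 [ 97.2 104.  108.2] [668. 697.]
182 249 [105.8 108.4 109.4] [667. 697.]
184 180 [107.4 108.6 109.4] [661. 697.]
64 58
```

View pics/w7c.png

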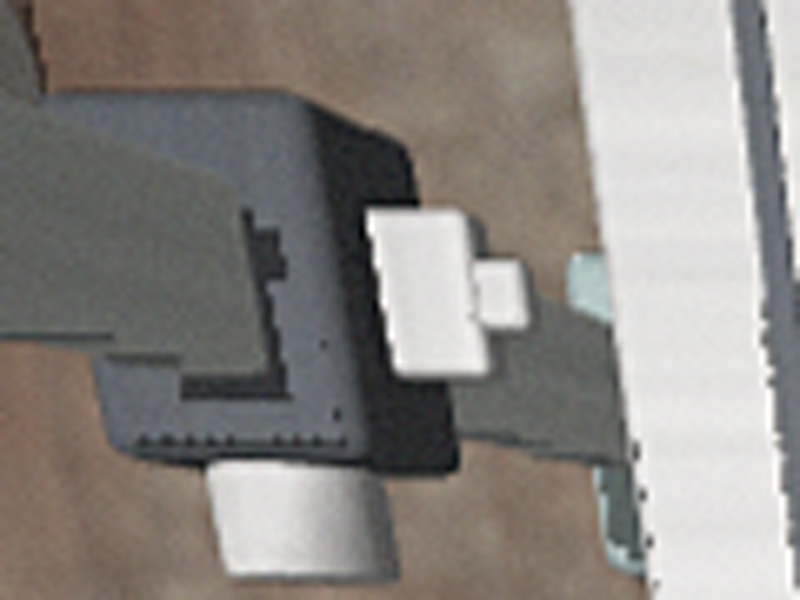

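```bash
python3 - <<'E'
from h import *
Z=[];P=[]
for i in range(4):
    c=cap("wrist");Z.append(cloud(c));P.append(c["pixels"])
w=np.median(Z,0);px=P[0]
u0,v0=max(64-60,0),58-45
print("tip box u",u0+470/6.67,u0+530/6.67,"v",v0+255/6.67,v0+330/6.67)
for v in range(v0+34,v0+54): print(v,[("%5.1f/%3d"%(w[v,u,2]*1000,px[v,u].mean())) for u in range(u0+55,u0+82,2)])
for n,(a,b,cc,d) in {"tip":(u0+73,u0+78,v0+41,v0+48),"wide":(u0+60,u0+69,v0+34,v0+54)}.items():
    p=w[cc:d,a:b].reshape(-1,3);print(n,np.round(p.mean(0)*1000,2),np.std(p[:,2])*1000,np.median(p[:,2])*1000)
p=w[v0+30:v0+58,u0+97:u0+107].reshape(-1,3);print("table by",np.round(np.median(p,0)*1000,2))
print(r.read_state()["time"])
E
```

```text
tip box u 74.4647676161919 83.46026986506747 v 51.23088455772114 62.47526236881559
47 ['102.6/235', '102.7/218', '103.3/220', '103.2/220', '102.9/222', '102.8/223', '102.2/230', '102.2/200', '100.8/ 80', ' -0.5/122', ' -1.0/131', ' -0.4/123', '  0.2/128', ' -0.4/129']
48 ['102.6/146', '102.9/221', '102.6/213', '101.8/220', '101.9/221', '103.0/225', '103.0/230', '102.1/205', '100.9/ 88', '  0.2/121', ' -0.6/123', ' -0.5/125', ' -1.0/130', ' -0.6/130']
49 ['103.2/ 57', '102.6/224', '103.1/214', '102.7/220', '102.4/220', '102.6/223', '102.2/230', '102.4/209', '101.3/ 96', ' -0.4/112', ' -0.3/120', ' -0.4/123', ' -0.1/126', ' -0.7/128']
50 ['102.4/ 55', '103.0/225', '103.1/212', '102.5/220', '103.0/220', '102.7/222', '102.8/228', '102.6/214', '100.2/ 89', ' -1.3/ 99', ' -1.0/118', ' -0.6/118', '  0.1/123', ' -0.4/128']
51 ['102.9/ 50', '102.9/227', '101.9/213', '103.3/220', '102.4/222', '102.5/222', '103.0/228', '103.2/217', '101.4/ 81', ' 98.6/ 83', ' -0.4/ 99', ' -0.9/107', ' -1.0/125', ' -0.5/130']
52 ['103.0/ 34', '102.6/229', '103.0/216', '103.0/222', '103.0/222', '102.4/224', '102.
[... 2122 characters left out ...]
6.8/ 91', ' 64.0/ 92']
64 ['105.3/ 45', '103.3/ 25', '102.4/224', '102.8/216', '102.7/221', '103.1/223', '102.2/225', '102.5/233', '102.6/225', '101.4/ 97', ' 99.1/ 83', ' 69.6/ 95', ' 67.3/ 95', ' 64.4/ 98']
65 ['105.3/ 44', '102.9/ 25', '102.8/225', '103.2/217', '102.8/223', '102.8/225', '102.5/227', '102.8/232', '102.9/228', '101.9/107', '  nan/ 85', ' 69.7/ 97', '  nan/ 96', ' 64.2/ 99']
66 ['105.3/ 48', '102.9/ 27', '102.8/230', '102.9/219', '102.8/222', '103.3/226', '102.5/229', '102.8/231', '102.3/235', '101.7/121', '100.1/ 89', ' 69.6/ 97', ' 67.2/ 96', ' 64.9/ 93']
tip [681.75 168.77 102.21] 0.4248341962824393 102.22377087801186
wide [nan nan nan] nan nan
table by [nan nan nan]
13.9
```

The tip's upper face reads 102.2 mm, so its mid-thickness is about 100.7 mm. The table reads 100.17 mm, which leaves roughly 10° to go.

Emit:
{"name": "move_arm", "arguments": {
  "steps": [
    [10, 5.1, 3.3, 0, 0, 0, 0],
    [10, 10, 7, 0, 0, 0, 0],
    [10, 10, 7, 0, 0, 0, 0],
    [10, 10, 7, 0, 0, 0, 0]
  ]
}}

```text
time: 14.3
ee_pos: [0.5585, 0.0575, 0.1034]
tool_rot: [[-0.016, -1.0, 0.001], [-1.0, 0.016, 0.003], [-0.003, -0.001, -1.0]]
force: [-1.0, 4.0, 5.7]
grip_width: 0.252
```

```bash
cat > chk2.py <<'E'
from h import *
s=r.read_state();print(s["time"],s["ee_pos"],s["force"])
for n in("wrist","scene"):
  for k in range(3):
    c=cap(n,"chk_"+n);w=cloud(c);a=w.reshape(-1,3)
    m=(a[:,0]>.64)&(a[:,0]<.73)&(a[:,1]>.045)&(a[:,1]<.08)&(a[:,2]>.07)&(a[:,2]<.14)
    br=c["pixels"].mean(-1).reshape(-1)
    t=(a[:,0]>.679)&(a[:,0]<.685)&(a[:,1]>.1665)&(a[:,1]<.1705)&(a[:,2]>.095)&(a[:,2]<.106)&(br>195)
    t2=(a[:,0]>.676)&(a[:,0]<.688)&(a[:,1]>.1725)&(a[:,1]<.1775)&(a[:,2]>.095)&(a[:,2]<.106)&(br>195)
    print(n,m.sum(),round(np.median(a[m,2])*1000,2),"tip",t.sum(),np.median(a[t,2])*1000,"wide",t2.sum(),np.median(a[t2,2])*1000)
E
python3 chk2.py
```

```text
14.3 [0.55846626 0.05746822 0.103393  ] [-1.02872681  4.03597659  5.66188009]
wrist 6500 100.69 tip 48 102.32954522374035 wide 176 102.6359198998359
wrist 6492 100.73 tip 47 102.06170346806302 wide 179 102.63350097187363
wrist 6508 100.72 tip 49 102.03085608721221 wide 176 102.75853274381132
scene 671 101.17 tip 3 103.48991257660455 wide 10 102.81465427385317
scene 671 101.12 tip 2 101.84281867511002 wide 12 102.81584370325797
scene 672 101.29 tip 4 101.88028115247766 wide 11 102.65389267332093
```

View pics/chk_wrist.png

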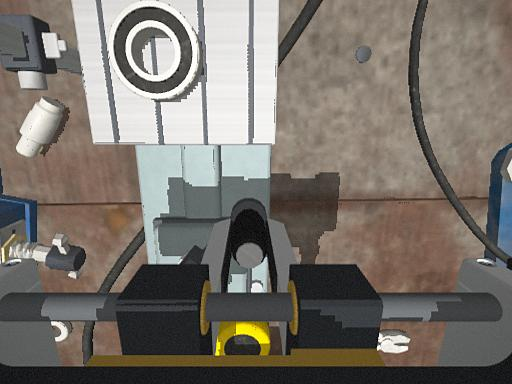

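Level: the table reads 100.7 mm against about 100.65 mm for the tip's middle, and the bearing is on the table at wrist pixel (153,50). Releasing the grip and moving over the hub.

Emit:
{"name": "move_arm", "arguments": {
  "steps": [
    [48, 0, 0, 0, 0, 0, 0],
    [48, 0, 0, 0, 0, 0, 0],
    [48, 0, 0, 0, 0, 0, 0],
    [48, 0, 0, -15, 0, 0, 0],
    [48, 0, 0, -55, 0, 0, 0],
    [48, 0, 0, -100, 0, 0, 0],
    [60, -15, 18, -115, 0, 0, 0.1],
    [60, -30, 36, -115, 0, 0, 0.24],
    [60, -43.7, 53.7, -115, 0, 0, 0.38],
    [60, -43.7, 53.7, -115, 0, 0, 0.52],
    [60, -43.7, 53.7, -115, 0, 0, 0.66],
    [60, -43.7, 53.7, -115, 0, 0, 0.68],
    [60, -43.7, 53.7, -115, 0, 0, 0.68],
    [60, -43.7, 53.7, -115, 0, 0, 0.68]
  ]
}}

```text
time: 16.0
ee_pos: [0.5054, 0.1007, 0.2172]
tool_rot: [[-0.639, -0.77, -0.001], [-0.77, 0.639, -0.0], [0.001, 0.0, -1.0]]
force: [0.2, -0.3, -0.0]
grip_width: 0.64
```

```bash
python3 - <<'E'
from h import *
s=r.read_state();print(s["time"],s["ee_pos"],s["tool_rot"],s["force"],s["grip_width"]*94,s["q"])
for n in("wrist","scene"):
  c=cap(n,n+"9");w=cloud(c).reshape(-1,3)
  def rect(n,b,z0,z1):
    m=(w[:,0]>b[0])&(w[:,0]<b[1])&(w[:,1]>b[2])&(w[:,1]<b[3])&(w[:,2]>z0)&(w[:,2]<z1);p=w[m]
    if len(p)<5: return
    rc=cv2.minAreaRect((p[:,:2]*1000).astype(np.float32));print(n,len(p),np.round(rc[0],1),np.round(rc[1],1),round(rc[2],1),np.round(p.mean(0)*1000,1),np.percentile(p[:,2],[5,95]))
  rect("hub",(.475,.54,.07,.135),.091,.101)
  rect("grip",(.53,.59,.03,.1),.136,.15)
  m=(w[:,0]>.64)&(w[:,0]<.73)&(w[:,1]>.045)&(w[:,1]<.08)&(w[:,2]>.07)&(w[:,2]<.14);print(m.sum(),np.median(w[m,2])*1000)
E
```

```text
16.0 [0.50536281 0.10069946 0.21718238] [[-6.38562652e-01 -7.69569666e-01 -5.17964802e-04]
 [-7.69569598e-01  6.38562840e-01 -3.64785436e-04]
 [ 6.11480882e-04  1.65671609e-04 -9.99999799e-01]] [ 0.23259037 -0.3396792  -0.01197744] 60.1407241192436 [ 6.18495469e-02  1.79338850e-01  1.60654153e+00 -3.39864390e-04
  1.35625181e+00  2.32534761e+00]
hub 952 [506.8 101.7] [38.1 37.9] 53.3 [507.2 101.4  95.3] [0.09245712 0.09703026]
grip 393 [563.7  59.8] [19.9 20.2] 50.6 [563.6  59.6 142.4] [0.13812473 0.14504162]
3148 100.69367310387963
hub 274 [506.  102.5] [38.7 38.4] 53.9 [506.2 101.9  95.6] [0.09238563 0.09871804]
grip 81 [563.8  58.8] [19.1 17.1] 0.5 [563.9  58.2 142.4] [0.13712133 0.14615299]
670 101.09573497496987
```

View pics/wrist9.png

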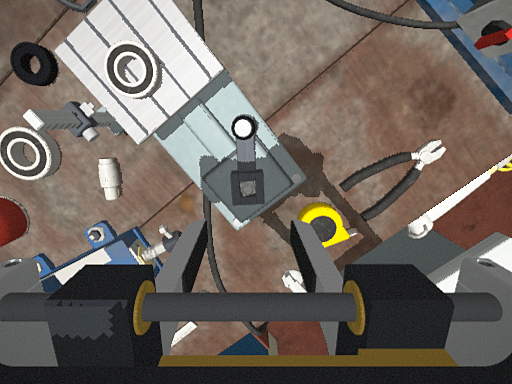

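The wrist picture shows the hub at (247,187), the grip at (244,127) and the table unmoved (100.69 mm). The crank heading is −36.5°, so I'll trim the heading, go down and grip the hub.

Emit:
{"name": "move_arm", "arguments": {
  "steps": [
    [60, -1.4, 0.2, 0, 0, 0, -0.056],
    [60, -1.4, 0.2, 40, 0, 0, -0.056],
    [60, -1.4, 0.2, 85, 0, 0, -0.056],
    [60, -1.4, 0.2, 120, 0, 0, -0.056],
    [60, -1.4, 0.2, 135, 0, 0, -0.056],
    [60, -1.4, 0.2, 139.5, 0, 0, -0.056],
    [60, -1.4, 0.2, 139.5, 0, 0, -0.056],
    [20, -1.4, 0.2, 139.5, 0, 0, -0.056],
    [20, -1.4, 0.2, 139.5, 0, 0, -0.056],
    [20, -1.4, 0.2, 139.5, 0, 0, -0.056],
    [20, -1.4, 0.2, 139.5, 0, 0, -0.056],
    [20, -1.4, 0.2, 139.5, 0, 0, -0.056]
  ]
}}

```text
time: 17.3
ee_pos: [0.5066, 0.1019, 0.0789]
tool_rot: [[-0.595, -0.803, 0.001], [-0.803, 0.595, -0.001], [-0.0, -0.002, -1.0]]
force: [-0.8, -1.1, 5.9]
grip_width: 0.401
```

Gripped at 37.7 mm. Lifting straight off.

Emit:
{"name": "move_arm", "arguments": {
  "steps": [
    [20, 0, 0, -6, 0, 0, 0],
    [20, 0, 0, -14, 0, 0, 0],
    [20, 0, 0, -24, 0, 0, 0],
    [20, 0, 0, -36, 0, 0, 0],
    [20, 0, 0, -55, 0, 0, 0],
    [20, 0, 0, -80, 0, 0, 0],
    [20, 0, 0, -80, 0, 0, 0]
  ]
}}

```text
time: 18.0
ee_pos: [0.508, 0.1028, 0.1615]
tool_rot: [[-0.596, -0.803, 0.006], [-0.803, 0.596, 0.001], [-0.005, -0.004, -1.0]]
force: [1.4, 0.9, -2.5]
grip_width: 0.4
```

```bash
python3 chk2.py; python3 - <<'E'
from h import *
d=cv2.imread("pics/chk_scene.png");cv2.imwrite("pics/sc10.png",cv2.resize(d[130:250,170:330],(800,600),interpolation=cv2.INTER_CUBIC))
E
```

```text
18.0 [0.50803033 0.10282711 0.16147845] [ 1.36900075  0.93389946 -2.53329343]
wrist 2953 100.72 tip 24 102.06353234504677 wide 90 102.70932713309496
wrist 2874 100.69 tip 22 102.0080071710615 wide 91 102.75174436055582
wrist 2792 100.73 tip 24 101.92109615781726 wide 95 102.76175224915023
scene 671 101.05 tip 3 103.03042970237297 wide 12 103.91601376312187
scene 677 101.18 tip 4 103.07371516263036 wide 10 102.40283945062633
scene 667 101.13 tip 4 103.04920363856563 wide 13 102.9643194167097
```

View pics/sc10.png

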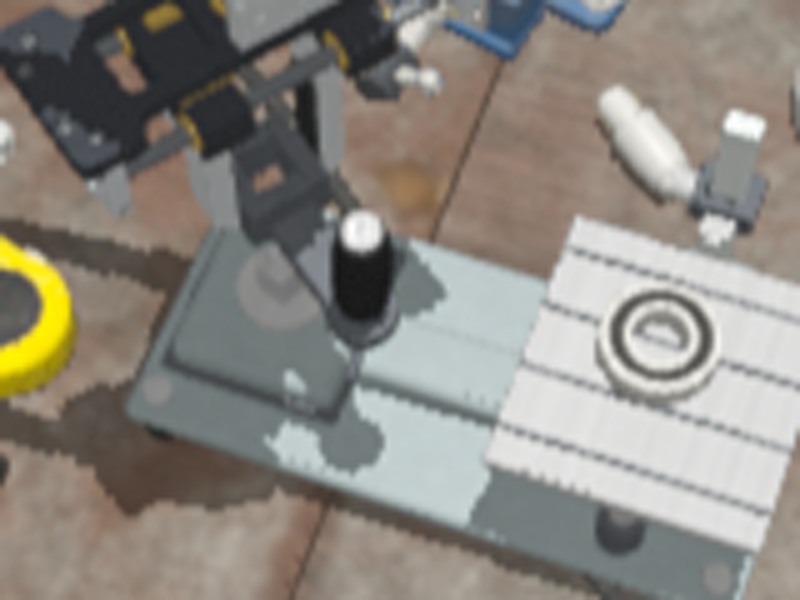

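The crank is off, and table and pointer are unchanged. Carrying it back to its free spot on the bench, with its original heading.

Emit:
{"name": "move_arm", "arguments": {
  "steps": [
    [20, 20, -14, 0, 0, 0, 0],
    [20, 45, -30, 0, 0, 0, -0.1],
    [20, 75, -50, 0, 0, 0, -0.22],
    [20, 105, -70, 0, 0, 0, -0.35],
    [20, 130, -88, 0, 0, 0, -0.48],
    [20, 150.8, -102, 0, 0, 0, -0.6],
    [20, 150.8, -102, 20, 0, 0, -0.7],
    [20, 150.8, -102, 50, 0, 0, -0.752],
    [20, 150.8, -102, 85, 0, 0, -0.752],
    [20, 150.8, -102, 115, 0, 0, -0.752],
    [20, 150.8, -102, 135, 0, 0, -0.752],
    [20, 150.8, -102, 145, 0, 0, -0.752],
    [20, 150.8, -102, 150, 0, 0, -0.752],
    [20, 150.8, -102, 151, 0, 0, -0.752],
    [20, 150.8, -102, 151, 0, 0, -0.752]
  ]
}}

```text
time: 19.8
ee_pos: [0.4962, -0.0792, 0.0084]
tool_rot: [[0.114, -0.993, -0.004], [-0.993, -0.114, 0.001], [-0.001, 0.003, -1.0]]
force: [-5.7, 1.4, 10.8]
grip_width: 0.4
```

```bash
python3 - <<'E'
from h import *
print(r.read_state()["ee_pos"],r.read_state()["force"])
for n in("scene","wrist"):
  c=cap(n,n+"11");w=cloud(c).reshape(-1,3)
  m=(w[:,0]>.525)&(w[:,0]<.552)&(abs(w[:,1]+.075)<.006)&(w[:,2]>.004)&(w[:,2]<.03)
  print(n,m.sum(),"armtop",np.median(w[m],0)*1000)
E
```

```text
[ 0.49619029 -0.07919982  0.0084123 ] [-5.68444854  1.42826402 10.75017487]
scene 65 armtop [537.80836953 -74.75956295  12.160575  ]
wrist 521 armtop [535.39935943 -75.21277844  11.43217776]
```

View pics/wrist11.png

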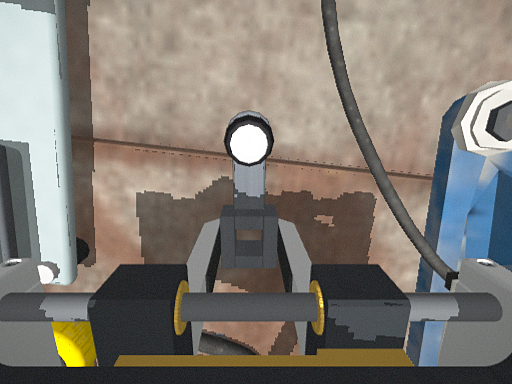

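The crank lies on the bench: its arm top reads about 12 mm, and the bench carries it with 10.8 N. Releasing and retreating upward.

Emit:
{"name": "move_arm", "arguments": {
  "steps": [
    [20, 0, 0, -0.5, 0, 0, 0],
    [60, 0, 0, -0.5, 0, 0, 0],
    [60, 0, 0, -0.5, 0, 0, 0],
    [60, 0, 0, -0.5, 0, 0, 0],
    [60, 0, 0, -15, 0, 0, 0],
    [60, 0, 0, -50, 0, 0, 0],
    [60, 0, 0, -100, 0, 0, 0],
    [60, 0, 0, -150, 0, 0, 0],
    [60, 0, 0, -200, 0, 0, 0],
    [60, 0, 0, -240, 0, 0, 0],
    [60, 0, 0, -240, 0, 0, 0],
    [60, 0, 0, -240, 0, 0, 0]
  ]
}}

```text
time: 21.1
ee_pos: [0.4986, -0.0798, 0.2475]
tool_rot: [[0.114, -0.994, 0.002], [-0.994, -0.114, -0.001], [0.001, -0.002, -1.0]]
force: [-0.7, 0.6, -0.4]
grip_width: 0.639
```

```bash
python3 chk2.py; python3 - <<'E'
from h import *
for n in("top","wrist","scene"):
  c=cap(n,n+"12");w=cloud(c).reshape(-1,3)
  for nm,b,z0,z1 in(("hub",(.46,.53,-.12,-.04),.018,.034),("grip",(.53,.6,-.12,-.03),.064,.09),("shaft",(.48,.53,.07,.13),.083,.11)):
    m=(w[:,0]>b[0])&(w[:,0]<b[1])&(w[:,1]>b[2])&(w[:,1]<b[3])&(w[:,2]>z0)&(w[:,2]<z1);p=w[m]
    if len(p)>5: rc=cv2.minAreaRect((p[:,:2]*1000).astype(np.float32));print(n,nm,len(p),np.round(rc[0],1),np.round(rc[1],1),np.round(np.median(p[:,2])*1000,1))
E
```

```text
21.1 [ 0.4985843  -0.07977705  0.24753463] [-0.65948226  0.61075218 -0.36983821]
wrist 1482 100.74 tip 0 nan wide 0 nan
wrist 1424 100.69 tip 0 nan wide 0 nan
wrist 1407 100.75 tip 0 nan wide 0 nan
scene 673 101.15 tip 3 101.35757379603095 wide 9 103.3887922656047
scene 669 101.24 tip 4 103.0389567195153 wide 11 102.90196335512513
scene 674 101.16 tip 4 103.07809489360909 wide 10 102.87187556804811
top grip 40 [569.4 -71.3] [13.4 17.7] 74.1
top shaft 57 [504.  101.8] [15.4 15.9] 93.3
wrist hub 489 [498.5 -80.2] [37.5 37. ] 25.2
wrist grip 226 [567.9 -72.2] [20.8 20.7] 74.1
wrist shaft 213 [506.4 101.7] [16.4 16.3] 92.2
scene hub 271 [497.6 -79.3] [38.7 38.6] 25.7
scene grip 95 [567.8 -72.8] [18.8 20. ] 73.7
scene shaft 61 [505.8 102.6] [16.  16.4] 92.3
  return _methods._mean(a, axis=axis, dtype=dtype,
  ret = ret.dtype.type(ret / rcount)
```

View pics/scene12.png

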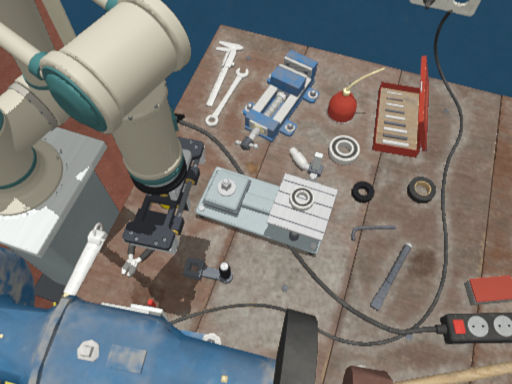

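View pics/wrist12.png

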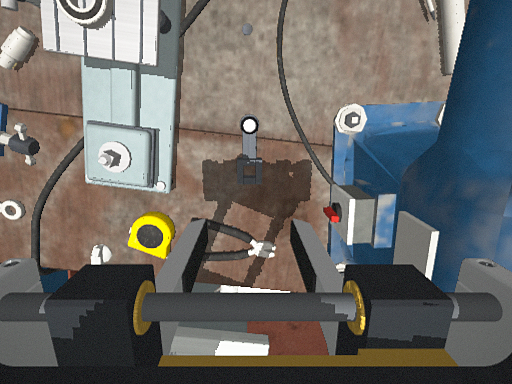

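Everything is in place: the crank is flat on the bench at scene pixel (208,270), the shaft is bare at (227,185), and the bearing is on the table at (301,197). The hand is clear.

```bash
python3 -c "
from plant import r
print(r.hand_in(), r.read_state()['time'])"
```

```text
the job is handed in; nothing more can be done
the job is handed in; nothing more can be done
```

The crank was fitted, wound about 400° clockwise, lifted off and laid flat on the bench about 180 mm from the lift. The job was handed in a little after 21 s.

- **Level:** By the wrist camera the table ended at 100.7 mm, against about 100.6 mm for the pointer tip's mid-thickness. The scene camera read the table at 101.2 mm and puts the pointer's mid-thickness at about 100.9 mm. The two cameras differ by about 0.4 mm, so I count it level to about half a millimetre.
- **Bearing and pointer:** The bearing is still on the table, and the pointer's reading did not change. After the final retreat, only the scene camera could still see the pointer tip.
- **Force:** The largest wrist force seen at the end of any move was about 26 N. While winding, the hub tilted slightly within its play.
- **Bench:** The crank hub's top reads 25 mm above the bench and the shaft is bare. The hand is clear, and the bystanders in view look unmoved.

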